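# Un-nest the plaster cups and put each in its size row

## Task

On the studio table a narrow yellow cup has been left standing inside a wide white tub. Pull the two apart and stand each upright in its own size row, centred on the free place marked by a disc: the yellow cup on the yellow disc beside the other yellow cup, the white tub on the white disc beside the other white tub. Set them down, do not drop them, and leave the cups already in the rows, the bowl and the spatula where they are.

Things in the scene. Friction and masses are not known exactly. Their poses are not given: they have to be found in the camera images.
- cup_center (a point): the narrow yellow plastic cup that stands inside the tub, loose with 5 mm of play all round: a straight round cup, open at the top, 48 mm outside diameter, 110 mm tall, wall 3 mm, about 70 g. The point is on its axis half-way up (55 mm above its underside, 55 mm below its rim); z is its axis, up. At the start its underside is 5 mm above the table and its top 50 mm stick out above the tub's rim.
- cup: the same yellow cup; origin at the centre of its underside, z up along its axis.
- tub_center (a point): the wide white plastic tub that the yellow cup stands in: a straight round tub, open at the top, 64 mm outside diameter, 65 mm tall, wall 3 mm, floor 5 mm thick, about 90 g, standing on the table (z = 0). The point is on its axis half-way up (32.5 mm above its underside); z is its axis, up.
- tub: the same white tub; origin at the centre of its underside, z up along its axis.
- narrow_free_place (a point): centre of the yellow painted disc (56 mm across) that marks the free place in the narrow cups' row, at the height of the top face of its wooden row board. The disc is paint only, flat.
- wide_free_place (a point): centre of the white painted disc (72 mm across) that marks the free place in the wide tubs' row, at the height of the top face of its wooden row board. The disc is paint only, flat.
- narrow_row: fixed wooden board that carries the row of narrow yellow cups: 250 mm (its x axis, along the row) by 100 mm (its y axis) by 12 mm thick; origin at the centre of its underside, on the table. The free place and the standing cup lie on its long middle line, 65 mm either side of its middle, either way round.
- wide_row: fixed wooden board that carries the row of wide white tubs, same size and layout as the other board; origin at the centre of its underside, on the table; x along the row.
- row_cup_center (a point): bystander: yellow cup already standing in the narrow row, same size as the nested one, 130 mm from the free place. The point is on its axis half-way up.
- row_tub_center (a point): bystander: white tub already standing in the wide row, same size as the nested one, empty, 130 mm from the free place. The point is on its axis half-way up.
- bowl_mid (a point): bystander: white ceramic plaster bowl, 130 mm across, 60 mm tall, beyond the work. The point is on its axis half-way up.
- spatula_mid (a point): bystander: spatula about 200 mm long lying flat at the robot's left; the point is near its middle on the table, x along its length.
Mind the look-alikes: they are no part of the job. Leave any black or blue look-alike of the cup alone. Leave any green or pink look-alike of the tub alone.

How it is judged (in metres and radians):
At the end, for the whole second after the job is handed in: The yellow cup stands upright (within 10 degrees) and still on its row board, its axis within 18 mm of the centre of the yellow disc, and the white tub stands upright (within 10 degrees) and still on its row board, its axis within 18 mm of the centre of the white disc (horizontal distance between cup_center and narrow_free_place below 0.018 m and z of cup_center in the frame of narrow_free_place between 0.049 and 0.061 m and angle between each of cup_center, tub_center's own z axis and vertical below 0.17 rad and linear speed of each of cup, tub below 0.03 m/s and horizontal distance between tub_center and wide_free_place below 0.018 m and z of tub_center in the frame of wide_free_place between 0.0265 and 0.0385 m); the robot touches nothing.
It fails at once if the yellow cup is dropped or thrown: loose of the fingers it moves faster than 0.75 m/s (a fall of about 30 mm) (contact force between the fingers and cup below 0.02 N and linear speed of cup above 0.75 m/s).
It fails at once if the white tub is dropped or thrown: loose of the fingers it moves faster than 0.75 m/s (a fall of about 30 mm) (contact force between the fingers and tub below 0.02 N and linear speed of tub above 0.75 m/s).
It fails at once if a cup or tub already in a row is moved more than 20 mm (distance of any of row_cup_center, row_tub_center from where it was at the start of the episode above 0.02 m).
It fails at once if the bowl or the spatula is moved more than 25 mm (distance of any of bowl_mid, spatula_mid from where it was at the start of the episode above 0.025 m).
It also fails if it takes over 64 s, if anything falls off the work surface, if the arm or the gripper's body presses on something with over 40 N, if the wrist force passes 120 N, or if a joint passes its speed limit or range.

## Robot

A 6-joint arm with a two-finger parallel gripper is mounted at the origin on the work surface. World frame = base frame: x ahead of the robot, y to its left, z up, the work surface at z = 0. Lengths are in m, angles in degrees, forces in N, time in s.
With the tool pointing down it reaches from about 0.3 to 0.75 m from the base axis. Payload 8.5 kg.
Tool frame: the origin (TCP) lies midway between the tips of the shut fingers; the grasp point (between the pads) lies 19 mm behind it (env.tcp_to_grasp is the z of the grasp point in the tool frame, in m); z points along the fingers, y is the line along which they close (so a half turn about z gives the same grasp; the last joint's range is limited). The gripper opens to 85 mm and grips with 20 to 120 N. Pads are 22 mm wide; open, the fingers measure 114 mm over their backs; the gripper's body (76 mm by 85 mm) begins 54 mm behind the grasp point. The pads swing forward as they close: fully open they stand 13 mm farther back than shut.
Start: joints at [55.617, 21.807, 74.336, -0, 83.858, -12.336], TCP at [0.206, 0.51, 0.231] pointing down, gripper open.
Joint ranges: [-178.18, 178.18], [-50.72, 133.34], [12.68, 142.11], [-81.47, 261.47], [9.98, 163.14], [-165.26, 165.26]. Speed limits (degrees/s): [136.94, 136.94, 180, 180, 180, 180].

## Interface

Orientations are given as a 3x3 rotation matrix whose columns are the frame's x, y, z axes.
In Python, from rig import env, imaging, job, models gives the robot as it stands. The module is installed in compiled form; this text tells all that it offers.
- The arm moves only by the tool jog_arm, never from a script. Its argument "plan" is text: rows parted by semicolons, each of 7 numbers parted by spaces: the turn, a rotation vector about the tool's x, y, z in degrees, then the shift along the tool's x, y, z in cm, then the closure in counts, from 0 (fully open) to 255 (shut). In form: rx ry rz x y z claw; .... A call has 1 to 10 rows; each row shifts and turns the commanded pose from where the row before left it, along the tool's axes as they then stand; what a row does not reach is not made up. A row lasts 1/12 s, in which the tool goes at most 41.7 mm and 7.16 degrees, less where a joint would pass 70% of its speed; a pose out of reach is approached as far as the arm can. A call with a gripper value outside its range is refused whole. The fingers move at their own pace and stop on an object; "grip_force" is the grip in N (left out, the last holds). Time passes only in rows, so rows that do not move let the fingers close. It gives the time, the measured TCP pose, the force, the opening and the grip force at its end, in the units of the state.
- env.observe(): the state, without advancing time (a new reading comes with each control period).
- imaging.get_image(name): name is "side" or "top" or "wrist"; returns a dict with "pixels" (384x512x3 uint8, red, green, blue), "depth" (384x512 float32, m along the optical axis (not along the pixel's ray), 0 where there is no reading), "fov_y" (degrees; the focal length in pixels is half the picture's height over the tangent of half this angle, whatever the lens; pixels are square), "cx", "cy" (the principal point, pixels), "distortion" ([k1, k2, p1, p2, k3] as OpenCV has them; the pictures are not rectified), "world_from_camera" (4x4, takes a point from camera to world coordinates). Camera axes: x right, y down, z forward; pixel columns grow to the right and rows downward; lengths in m; the calibration is good to about 2 mm. A picture is of the moment at which its call begins.
- job.close_job(): hands the job in; it is judged then, once.
Trained networks look in the newest picture that a camera, given by its name, has taken for a name from the list of things; names that differ only in an ending like _2 or _b are one class to them, and where a whole thing is asked for, a point or a joint stands for the part that bears it (a point fixed in the world has none). Each returns a list of dicts, best first, with "confidence" (0 to 1); they miss things now and then, are a little off and sometimes report something else, mostly with a low value. They report only what shows in the picture. A call takes as long as a camera call. They do not tell look-alikes from the thing itself.
- models.outline_of(camera, query): "region" (384x512 bool, what is visible of it) and "bbox" ([centre column, centre row, width, height] in pixels, round what is visible of it).
- models.tip_of(camera, query): "at" ([column, row] in pixels: a listed point, or the origin of a listed thing).
The state is a dict: "time_s": time; "q": joint angles; "qvel": joint speeds; "joint_efforts": joint torques, N m; "position": TCP position; "tool_rot": TCP orientation; "ft_force": force on the tool from outside, world axes, zero at the start; "wrist_torque": the same for the moment, N m; "grip_width": finger opening in m; "gripper_force": force on a finger pad.
Only numpy, scipy, OpenCV 4.12 (cv2) and the standard library are available. Lean on these libraries where they do the work, as an engineer would, in place of code of your own. Each camera call takes 0.05 s, during which the arm holds its last target. There are 200 camera calls.

## Working session

There is one attempt and no reset: what is moved stays moved. The work goes in short steps, Python scripts to look and compute and a tool call to move; the robot and the scene stay as the last step left them, time stands still between calls to the robot, and variables do not carry over. Pictures are saved under pics/ and viewed, at most 10 in all, crops included, and the job is handed in when it is done.

Besides the shell and the picture viewer there is one more tool, called after "Request:" as name(argument=value, ...) on one line, values as JSON. jog_arm: Moves the arm, as the interface text tells. Its arguments: {"type":"object","properties":{"plan":{"type":"string"},"grip_force":{"type":"number"}},"required":["plan"]}

```bash
mkdir -p pics; cat > h.py <<'E'
import numpy as np, cv2
from rig import env, imaging, job, models
def world(im,px,z=None):
    """pixel(s)->world, by depth or on plane z"""
    f=192/np.tan(np.radians(im["fov_y"]/2)); K=np.array([[f,0,im["cx"]],[0,f,im["cy"]],[0,0,1]])
    px=np.atleast_2d(np.array(px,float))
    n=cv2.undistortPoints(px[:,None],K,np.array(im["distortion"],float))[:,0]
    r=np.c_[n,np.ones(len(n))]; T=np.array(im["world_from_camera"])
    d=r@T[:3,:3].T
    if z is None:
        i=np.round(px).astype(int); s=im["depth"][i[:,1].clip(0,383),i[:,0].clip(0,511)]
    else: s=(z-T[2,3])/d[:,2]
    return T[:3,3]+d*s[:,None]
def save(im,n): cv2.imwrite(f"pics/{n}.png",im["pixels"][:,:,::-1])
E
python3 - <<'E'
from h import *
ims={c:imaging.get_image(c) for c in("top","side")}
cv2.imwrite("pics/a.png",cv2.resize(np.vstack([ims[c]["pixels"][:,:,::-1] for c in ims]),None,fx=.78,fy=.78))
print(np.round(ims["top"]["world_from_camera"],3).tolist())
for q,z in [("cup_center",.06),("tub_center",.0325),("narrow_free_place",.012),("wide_free_place",.012),("row_cup_center",.067),("row_tub_center",.0445),("bowl_mid",.03),("spatula_mid",0)]:
  for c in ims:
    for d in models.tip_of(c,q)[:4]:
        print(q,c,np.round(d["at"]),round(d["confidence"],2),np.round(world(ims[c],d["at"],z)[0],3),np.round(world(ims[c],d["at"])[0],3))
E
```

```text
[[0.017, -0.999, 0.051, 0.532], [-1.0, -0.016, 0.022, 0.096], [-0.021, -0.051, -0.998, 1.202], [0.0, 0.0, 0.0, 1.0]]
cup_center top [300. 181.] 0.79 [ 0.622 -0.022  0.06 ] [ 0.627 -0.028  0.003]
cup_center top [305. 212.] 0.69 [ 0.522 -0.039  0.06 ] [ 0.522 -0.045  0.012]
cup_center top [276. 208.] 0.6 [0.535 0.056 0.06 ] [0.535 0.054 0.006]
cup_center top [359. 220.] 0.48 [ 0.5   -0.215  0.06 ] [ 0.501 -0.203  0.105]
cup_center side [242. 207.] 0.7 [0.535 0.057 0.06 ] [0.534 0.042 0.078]
cup_center side [280. 227.] 0.62 [ 0.63  -0.028  0.06 ] [ 0.626 -0.047  0.087]
tub_center top [278. 250.] 0.69 [0.397 0.045 0.032] [0.394 0.044 0.01 ]
tub_center top [310. 247.] 0.57 [ 0.407 -0.06   0.032] [ 0.403 -0.064  0.002]
tub_center top [303. 213.] 0.5 [ 0.519 -0.036  0.032] [ 0.519 -0.038  0.012]
tub_center side [240. 242.] 0.92 [ 0.519 -0.044  0.032] [ 0.518 -0.069  0.07 ]
tub_center side [192. 217.] 0.88 [0.391 0.059 0.032] [0.388 0.079 0.008]
tub_center side [197. 255.] 0.68 [ 0.401 -0.067  0.032] [ 0.398 -0.049  0.004]
narrow_free_place top [364. 179.] 0.79 [ 0.637 -0.244  0.012] [ 0.636
[... 733 characters left out ...]
 0.492 -0.005]
row_cup_center side [274. 310.] 0.68 [ 0.575 -0.259  0.067] [ 0.581 -0.236  0.012]
row_cup_center side [246. 299.] 0.57 [ 0.515 -0.224  0.067] [ 0.514 -0.244  0.109]
row_tub_center top [225. 174.] 0.57 [0.64  0.221 0.044] [0.643 0.224 0.017]
row_tub_center side [272. 167.] 0.81 [0.648 0.216 0.044] [0.642 0.187 0.075]
bowl_mid top [288. 130.] 0.91 [0.794 0.018 0.03 ] [0.799 0.017 0.005]
bowl_mid side [332. 216.] 0.65 [0.789 0.014 0.03 ] [0.797 0.033 0.004]
spatula_mid top [148. 239.] 0.56 [0.418 0.489 0.   ] [0.419 0.486 0.009]
spatula_mid top [360. 178.] 0.31 [ 0.64  -0.235  0.   ] [ 0.639 -0.232  0.011]
spatula_mid side [197. 129.] 0.85 [0.413 0.49  0.   ] [0.414 0.476 0.011]
```

View pics/a.png

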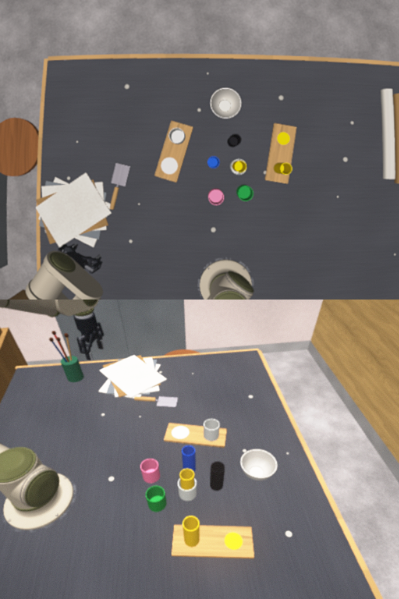

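The picture shows yellow-in-white nest at top px (304,212). The things it could be taken for are the blue (276,208) and black (300,181) cups, the pink (278,250) and green (310,247) tubs, the row cup (362,214) and the row tub (225,174). I choose the nest at (304,212), the only yellow cup inside a white tub.

```bash
python3 - <<'E'
from h import *
ims={c:imaging.get_image(c) for c in("top","side")}
T=ims["top"]["pixels"][:,:,::-1]; S=ims["side"]["pixels"][:,:,::-1]
cv2.imwrite("pics/b.png",np.hstack([cv2.resize(T[160:270,190:390],(600,330))[:, :],cv2.resize(S[190:270,215:265],(200,330))]))
v,u=np.mgrid[:384,:512]; P=np.c_[u.ravel(),v.ravel()]
for c,im in ims.items():
    W=world(im,P); H=cv2.cvtColor(im["pixels"],cv2.COLOR_RGB2HSV).reshape(-1,3).astype(int)
    yel=(H[:,0]>20)&(H[:,0]<35)&(H[:,1]>180)
    def rep(n,m,z):
        if m.sum(): 
            w=world(im,P[m],z) if z else W[m]; print(c,n,m.sum(),"mid",np.round((w.min(0)+w.max(0))/2,4),"mean",np.round(w.mean(0),4),"ext",np.round(np.ptp(w,0),3),"px",P[m].mean(0).round())
    near=lambda x,y,r:np.hypot(W[:,0]-x,W[:,1]-y)<r
    rep("ydisc",yel&near(.637,-.243,.045)&(W[:,2]<.03),.012)
    rep("wdisc",(H[:,1]<50)&(H[:,2]>180)&near(.516,.26,.045)&(W[:,2]<.03),.012)
    rep("cuprim",near(.52,-.04,.05)&(W[:,2]>.105),.115)
    rep("rowcuprim",near(.516,-.235,.05)&(W[:,2]>.11),.122)
    rep("rowtubrim",near(.645,.22,.05)&(W[:,2]>.067),.077)
    rep("blue",near(.535,.056,.05)&(W[:,2]>.08),None)
    rep("black",near(.625,-.025,.05)&(W[:,2]>.08),None)
    rep("green",near(.40,-.065,.05)&(W[:,2]>.05),None)
s=env.observe(); print(s["position"],np.round(s["tool_rot"],3).tolist(),s["grip_width"],s["time_s"],env.tcp_to_grasp)
E
```

```text
top ydisc 199 mid [ 0.6408 -0.2401  0.012 ] mean [ 0.6416 -0.2398  0.012 ] ext [0.051 0.048 0.   ] px [363. 177.]
top wdisc 357 mid [0.5164 0.2523 0.012 ] mean [0.5163 0.2518 0.012 ] ext [0.068 0.071 0.   ] px [217. 212.]
top cuprim 55 mid [ 0.5211 -0.0401  0.115 ] mean [ 0.5207 -0.0419  0.115 ] ext [0.046 0.046 0.   ] px [308. 213.]
top rowcuprim 71 mid [ 0.5145 -0.2172  0.122 ] mean [ 0.5145 -0.2175  0.122 ] ext [0.046 0.047 0.   ] px [366. 215.]
top rowtubrim 67 mid [0.6405 0.2176 0.077 ] mean [0.6426 0.2182 0.077 ] ext [0.061 0.061 0.   ] px [225. 173.]
top blue 793 mid [0.5362 0.0683 0.6441] mean [0.5325 0.0937 1.1363] ext [0.043 0.055 1.117] px [258. 185.]
top black 80 mid [ 0.6228 -0.0203  0.0982] mean [ 0.6235 -0.021   0.1032] ext [0.046 0.048 0.036] px [301. 179.]
top green 88 mid [ 0.4104 -0.0705  0.0607] mean [ 0.4084 -0.0724  0.0624] ext [0.063 0.062 0.021] px [315. 248.]
side ydisc 342 mid [ 0.6424 -0.2399  0.012 ] mean [ 0.6424 -0.2405  0.012 ] ext [0.05  0.051 0.   ] px [299. 309.]
side wdisc 298 mid [0.5189 0.253  0.012 ] mean [0.5184 0.253  0.012 ] ext [0.073 0.073 0.   ] px [231. 170.]
side cuprim 147 mid [ 0.5197 -0.0454  0.115 ] mean [ 0.5189 -0.046   0.115 ] ext [0.047 0.057 0.   ] px [239. 225.]
side rowcuprim 165 mid [ 0.5133 -0.2239  0.122 ] mean [ 0.5129 -0.2233  0.122 ] ext [0.046 0.052 0.   ] px [244. 288.]
side rowtubrim 134 mid [0.6417 0.2116 0.077 ] mean [0.6407 0.212  0.077 ] ext [0.063 0.072 0.   ] px [270. 161.]
side blue 259 mid [0.535  0.0647 0.0972] mean [0.5351 0.0636 0.0978] ext [0.046 0.05  0.034] px [241. 196.]
side black 279 mid [ 0.6258 -0.022   0.0966] mean [ 0.6254 -0.022   0.0977] ext [0.047 0.051 0.033] px [278. 217.]
side green 207 mid [ 0.4092 -0.071   0.0588] mean [ 0.4089 -0.0723  0.0592] ext [0.064 0.065 0.017] px [198. 251.]
[0.20643897 0.50976413 0.23133763] [[-0.927, 0.375, -0.0], [0.375, 0.927, 0.0], [0.0, 0.0, -1.0]] 0.0853879625859143 1.0 -0.0187
```

View pics/b.png

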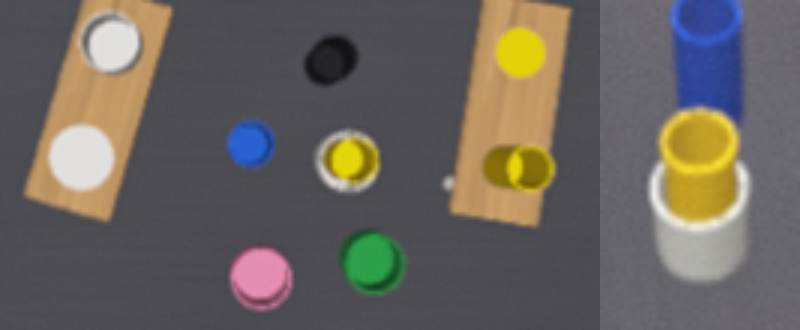

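The crop confirms the choice: a yellow cup standing in a white tub at crop px (348,160), with blue, black, green and pink look-alikes clear around it. Measured: cup (0.520,-0.042), yellow disc (0.642,-0.240), white disc (0.517,0.2525).

Request:
jog_arm(plan="0 0 5.75 0 0 0 0;0 0 5.75 0 0 0 0;0 0 5.75 0 0 0 0;0 0 5.75 0 0 0 0;0 0 0 -3.06 -0.84 0 0;0 0 0 -3.06 -0.84 0 0;0 0 0 -3.06 -0.84 0 0;0 0 0 -3.06 -0.84 0 0;0 0 0 -3.06 -0.84 0 0;0 0 0 -3.06 -0.84 0 0", grip_force=25)

```text
time_s: 1.83
position: [0.3009, 0.3429, 0.2315]
tool_rot: [[-0.707, 0.707, 0.0], [0.707, 0.707, 0.0], [-0.0, 0.0, -1.0]]
ft_force: [0.5, 0.6, 0.9]
grip_width: 0.0853
gripper_force: 0.0
```

Request:
jog_arm(plan="0 0 0 -3.06 -0.84 0 0;0 0 0 -3.06 -0.84 0 0;0 0 0 -3.06 -0.84 0 0;0 0 0 -3.06 -0.84 0 0;0 0 0 -3.06 -0.84 0 0;0 0 0 -3.06 -0.84 0 0;0 0 0 -3.06 -0.84 0 0;0 0 0 -3.06 -0.84 0 0;0 0 0 -3.06 -0.84 0 0;0 0 0 -3.06 -0.84 0 0")

```text
time_s: 2.67
position: [0.4578, 0.0668, 0.2315]
tool_rot: [[-0.706, 0.708, 0.0], [0.708, 0.706, 0.0], [-0.0, 0.0, -1.0]]
ft_force: [1.4, 0.9, -0.4]
grip_width: 0.0856
gripper_force: 0.0
```

Request:
jog_arm(plan="0 0 0 -3.06 -0.84 0 0;0 0 0 -3.06 -0.84 0 0;0 0 0 -3.06 -0.84 0 0;0 0 0 -3.06 -0.84 0 0;0 0 0 0 0 0 0;0 0 0 0 0 0 0")

```text
time_s: 3.17
position: [0.5203, -0.0431, 0.2309]
tool_rot: [[-0.705, 0.709, -0.001], [0.709, 0.705, 0.0], [0.001, -0.0, -1.0]]
ft_force: [0.1, -0.0, -0.1]
grip_width: 0.0854
gripper_force: 0.0
```

```bash
cat >> h.py <<'E'
def to(x,y,z):
    s=env.observe(); R=np.array(s["tool_rot"]); print("t",s["time_s"],"pos",np.round(s["position"],4),"grip",round(s["grip_width"],4),s["gripper_force"],"cm to go (tool)",np.round(100*R.T@(np.array([x,y,z])-s["position"]),2),"\n",np.round(R,3).tolist())
E
python3 - <<'E'
from h import *
to(.52,-.042,.073)
im=imaging.get_image("wrist"); save(im,"w1")
v,u=np.mgrid[:384,:512]; P=np.c_[u.ravel(),v.ravel()]; W=world(im,P)
H=cv2.cvtColor(im["pixels"],cv2.COLOR_RGB2HSV).reshape(-1,3).astype(int)
m=(H[:,0]>18)&(H[:,0]<35)&(H[:,1]>120)&(W[:,2]>.105)&(W[:,2]<.125)&(np.hypot(W[:,0]-.52,W[:,1]+.042)<.05)
if m.sum(): w=world(im,P[m],.115);print(m.sum(),(w.min(0)+w.max(0))/2,np.ptp(w,0))
E
```

```text
t 3.1667 pos [ 0.5203 -0.0431  0.2309] grip 0.0854 0.0 cm to go (tool) [ 0.09  0.07 15.79] 
 [[-0.705, 0.709, -0.001], [0.709, 0.705, 0.0], [0.001, -0.0, -1.0]]
745 [ 0.5191023  -0.03859837  0.115     ] [0.04779739 0.04731103 0.        ]
```

View pics/w1.png

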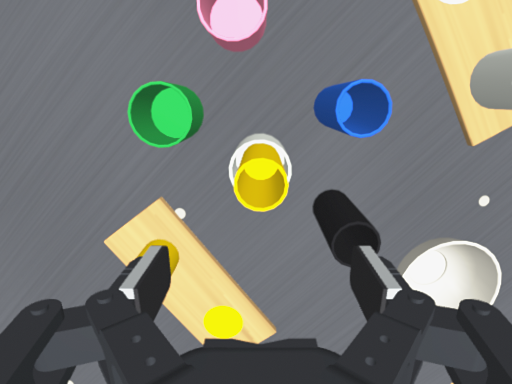

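The wrist view shows the nest's rim at (261,183), centred between the fingers, with black (350,225) and blue (352,107) clear of them. Going down.

Request:
jog_arm(plan="0 0 0 0.2 0.1 2.5 0;0 0 0 0 0 2.5 0;0 0 0 0 0 2.5 0;0 0 0 0 0 2.5 0;0 0 0 0 0 2.5 0;0 0 0 0 0 2 0;0 0 0 0 0 1.3 0;0 0 0 0 0 0 0;0 0 0 0 0 0 100;0 0 0 0 0 0 130")

```text
time_s: 4.05
position: [0.5196, -0.0394, 0.0745]
tool_rot: [[-0.707, 0.707, 0.002], [0.707, 0.707, -0.0], [-0.002, 0.001, -1.0]]
ft_force: [0.8, 0.4, 0.9]
grip_width: 0.0638
gripper_force: 0.0
```

Request:
jog_arm(plan="0 0 0 0 0 0 180;0 0 0 0 0 0 180;0 0 0 0 0 0 180;0 0 0 0 0 0 180;0 0 0 0 0 0 180;0 0 0 0 0 0 180")

```text
time_s: 4.55
position: [0.5197, -0.0401, 0.0745]
tool_rot: [[-0.706, 0.708, 0.002], [0.708, 0.706, -0.001], [-0.002, 0.001, -1.0]]
ft_force: [-0.8, -0.4, 6.6]
grip_width: 0.047
gripper_force: 27.6
```

Gripped at 47 mm. Lifting straight up.

Request:
jog_arm(plan="0 0 0 0 0 -0.5 180;0 0 0 0 0 -1 180;0 0 0 0 0 -1.5 180;0 0 0 0 0 -1.5 180;0 0 0 0 0 -2 180;0 0 0 0 0 -2 180;0 0 0 0 0 -2 180;0 0 0 0 0 -2 180;0 0 0 0 0 -1.5 180;0 0 0 0 0 0 180")

```text
time_s: 5.38
position: [0.5202, -0.0402, 0.2166]
tool_rot: [[-0.707, 0.708, 0.006], [0.708, 0.707, -0.002], [-0.005, 0.003, -1.0]]
ft_force: [0.4, -0.6, -0.2]
grip_width: 0.0466
gripper_force: 27.5
```

Request:
jog_arm(plan="0 0 0 0 0 -0.5 180;0 0 0 0 0 0 180;0 0 0 0 0 0 180")

```text
time_s: 5.63
position: [0.5189, -0.0398, 0.2175]
tool_rot: [[-0.707, 0.708, -0.001], [0.708, 0.707, 0.0], [0.001, -0.001, -1.0]]
ft_force: [0.5, 0.3, -0.5]
grip_width: 0.0463
gripper_force: 27.5
```

```bash
python3 - <<'E'
from h import *
to(.642,-.240,.228)
im=imaging.get_image("side"); save(im,"s1"); 
cv2.imwrite("pics/s1.png",cv2.resize(im["pixels"][100:330,150:350,::-1],None,fx=2,fy=2))
t=imaging.get_image("top")
v,u=np.mgrid[:384,:512]; P=np.c_[u.ravel(),v.ravel()]
for n,i in(("side",im),("top",t)):
    W=world(i,P); m=(np.hypot(W[:,0]-.52,W[:,1]+.042)<.06)&(W[:,2]>.055)&(W[:,2]<.075)
    if m.sum(): w=world(i,P[m],.065); print(n,m.sum(),(w.min(0)+w.max(0))/2,np.ptp(w,0))
    H=cv2.cvtColor(i["pixels"],cv2.COLOR_RGB2HSV).reshape(-1,3).astype(int)
    m=(H[:,0]>18)&(H[:,0]<35)&(H[:,1]>120)&(W[:,2]>.1)&(np.hypot(W[:,0]-.52,W[:,1]+.042)<.05)
    if m.sum(): print("cup z",np.percentile(W[m,2],[1,50,99]))
E
```

```text
t 5.6333 pos [ 0.5189 -0.0398  0.2175] grip 0.0463 27.482722590502817 cm to go (tool) [-22.86  -5.43  -1.07] 
 [[-0.707, 0.708, -0.001], [0.708, 0.707, 0.0], [0.001, -0.001, -1.0]]
side 159 [ 0.51861469 -0.04408754  0.065     ] [6.21749110e-02 7.12720065e-02 2.22044605e-16]
cup z [0.1514031  0.21600844 0.28551006]
```

View pics/s1.png

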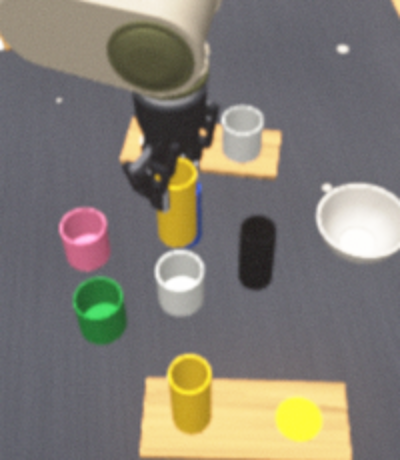

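The cup hangs upright in the fingers (178,205), and the tub was left standing (180,280). Carrying the cup to the yellow disc.

Request:
jog_arm(plan="0 0 0 -1.1 -0.3 0 180;0 0 0 -2.5 -0.6 0 180;0 0 0 -2.9 -0.7 0 180;0 0 0 -2.9 -0.7 0 180;0 0 0 -2.9 -0.7 0 180;0 0 0 -2.9 -0.7 0 180;0 0 0 -2.9 -0.7 0 180;0 0 0 -2.5 -0.6 0 180;0 0 0 -1.7 -0.3 0 180;0 0 0 -0.6 -0.1 0 180")

```text
time_s: 6.57
position: [0.6435, -0.2432, 0.2166]
tool_rot: [[-0.705, 0.709, -0.001], [0.709, 0.705, 0.0], [0.001, -0.001, -1.0]]
ft_force: [-0.2, 0.0, -0.9]
grip_width: 0.0467
gripper_force: 27.5
```

Request:
jog_arm(plan="0 0 0 0 0 2.5 180;0 0 0 0 0 2.5 180;0 0 0 0 0 2.5 180;0 0 0 0 0 2.5 180;0 0 0 0 0 1.6 180;0 0 0 0 0 0.4 180;0 0 0 0 0 0 180;0 0 0 0 0 0 180")

```text
time_s: 7.23
position: [0.6432, -0.2403, 0.0993]
tool_rot: [[-0.707, 0.708, 0.001], [0.708, 0.707, -0.001], [-0.001, 0.0, -1.0]]
ft_force: [-0.2, 0.1, 0.0]
grip_width: 0.0464
gripper_force: 27.5
```

```bash
python3 - <<'E'
from h import *
to(.642,-.240,.0815)
im=imaging.get_image("side"); cv2.imwrite("pics/s2.png",cv2.resize(im["pixels"][200:350,220:350,::-1],None,fx=3,fy=3))
v,u=np.mgrid[:384,:512]; P=np.c_[u.ravel(),v.ravel()]
W=world(im,P);H=cv2.cvtColor(im["pixels"],cv2.COLOR_RGB2HSV).reshape(-1,3).astype(int)
m=(H[:,0]>18)&(H[:,0]<35)&(H[:,1]>120)&(W[:,2]>.03)&(np.hypot(W[:,0]-.642,W[:,1]+.24)<.05)
if m.sum(): print("cup z",np.percentile(W[m,2],[1,50,99]),(W[m].min(0)+W[m].max(0))/2)
E
```

```text
t 7.2333 pos [ 0.6432 -0.2403  0.0993] grip 0.0464 27.456838455836987 cm to go (tool) [ 0.1  -0.07  1.78] 
 [[-0.707, 0.708, 0.001], [0.708, 0.707, -0.001], [-0.001, 0.0, -1.0]]
cup z [0.03157567 0.08843967 0.19755567] [ 0.64363852 -0.25018625  0.13282139]
```

View pics/s2.png

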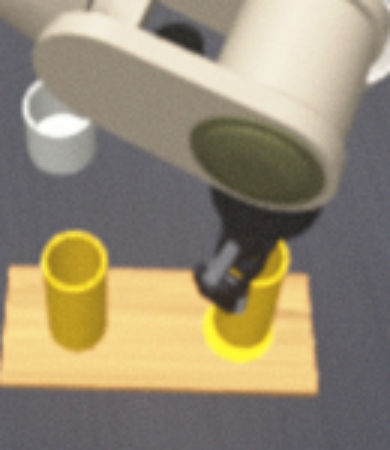

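The cup is just above the disc (bottom at (248,335)) and centred on it. Lowering gently until contact.

Request:
jog_arm(plan="0 0 0 0.1 0 0.4 180;0 0 0 0 0 0.4 180;0 0 0 0 0 0.3 180;0 0 0 0 0 0.2 180;0 0 0 0 0 0.1 180;0 0 0 0 0 0 180;0 0 0 0 0 0 180")

```text
time_s: 7.87
position: [0.6422, -0.2394, 0.0844]
tool_rot: [[-0.707, 0.708, 0.0], [0.708, 0.707, -0.0], [-0.0, 0.0, -1.0]]
ft_force: [-0.0, 0.4, -0.7]
grip_width: 0.0464
gripper_force: 27.5
```

Request:
jog_arm(plan="0 0 0 0 0 0.1 180;0 0 0 0 0 0.1 180;0 0 0 0 0 0 180;0 0 0 0 0 0 180")

```text
time_s: 8.2
position: [0.6421, -0.2394, 0.0823]
tool_rot: [[-0.707, 0.708, -0.0], [0.708, 0.707, 0.0], [0.0, -0.0, -1.0]]
ft_force: [0.9, 0.3, -0.7]
grip_width: 0.0463
gripper_force: 27.5
```

Request:
jog_arm(plan="0 0 0 0 0 0.1 180;0 0 0 0 0 0 180;0 0 0 0 0 0 180")

```text
time_s: 8.45
position: [0.6422, -0.2395, 0.0816]
tool_rot: [[-0.707, 0.708, 0.001], [0.708, 0.707, -0.0], [-0.001, 0.0, -1.0]]
ft_force: [-0.6, -0.0, 2.3]
grip_width: 0.0465
gripper_force: 27.6
```

Request:
jog_arm(plan="0 0 0 0 0 0.1 180;0 0 0 0 0 0 180;0 0 0 0 0 0 180")

```text
time_s: 8.7
position: [0.6424, -0.2397, 0.0816]
tool_rot: [[-0.706, 0.708, 0.001], [0.708, 0.706, -0.001], [-0.002, 0.0, -1.0]]
ft_force: [-1.8, 0.1, 7.2]
grip_width: 0.0463
gripper_force: 27.6
```

Contact at the expected height. Opening slowly, then up.

Request:
jog_arm(plan="0 0 0 0 0 0 140;0 0 0 0 0 0 120;0 0 0 0 0 0 100;0 0 0 0 0 0 60;0 0 0 0 0 0 0;0 0 0 0 0 0 0;0 0 0 0 0 0 0;0 0 0 0 0 0 0;0 0 0 0 0 0 0;0 0 0 0 0 0 0")

```text
time_s: 9.53
position: [0.6421, -0.2394, 0.0803]
tool_rot: [[-0.707, 0.708, -0.0], [0.708, 0.707, -0.0], [0.0, -0.0, -1.0]]
ft_force: [-0.0, -0.2, 0.5]
grip_width: 0.0854
gripper_force: 0.0
```

Request:
jog_arm(plan="0 0 0 0 0 -1 0;0 0 0 0 0 -2.5 0;0 0 0 0 0 -2.5 0;0 0 0 0 0 -2.5 0;0 0 0 0 0 -2.5 0;0 0 0 0 0 -2 0;0 0 0 0 0 -1 0;0 0 0 0 0 0 0")

```text
time_s: 10.2
position: [0.6427, -0.2397, 0.2234]
tool_rot: [[-0.707, 0.708, 0.004], [0.708, 0.707, -0.003], [-0.005, 0.001, -1.0]]
ft_force: [1.0, -0.0, -0.4]
grip_width: 0.0853
gripper_force: 0.0
```

```bash
python3 - <<'E'
from h import *
to(.519,-.041,.222)
v,u=np.mgrid[:384,:512]; P=np.c_[u.ravel(),v.ravel()]
for c in("side","wrist"):
    im=imaging.get_image(c);W=world(im,P)
    H=cv2.cvtColor(im["pixels"],cv2.COLOR_RGB2HSV).reshape(-1,3).astype(int)
    m=(H[:,0]>18)&(H[:,0]<35)&(H[:,1]>120)&(W[:,2]>.113)&(W[:,2]<.13)&(np.hypot(W[:,0]-.642,W[:,1]+.24)<.05)
    if m.sum(): w=world(im,P[m],.122);print(c,m.sum(),(w.min(0)+w.max(0))/2,np.ptp(w,0),W[m,2].max())
E
```

```text
t 10.2 pos [ 0.6427 -0.2397  0.2234] grip 0.0853 0.0 cm to go (tool) [22.8   5.29  0.03] 
 [[-0.707, 0.708, 0.004], [0.708, 0.707, -0.003], [-0.005, 0.001, -1.0]]
side 140 [ 0.64090187 -0.24442652  0.122     ] [0.04794339 0.04833358 0.        ] 0.12469816470214745
wrist 849 [ 0.64175621 -0.23811347  0.122     ] [4.75824576e-02 4.77527231e-02 5.55111512e-17] 0.12316222689597625
```

The cup stands at (0.642,-0.240), within 2–3 mm of the disc centre. Back to the tub.

Request:
jog_arm(plan="0 0 0 1.5 0.3 0 0;0 0 0 2.9 0.7 0 0;0 0 0 2.9 0.7 0 0;0 0 0 2.9 0.7 0 0;0 0 0 2.9 0.7 0 0;0 0 0 2.9 0.7 0 0;0 0 0 2.9 0.7 0 0;0 0 0 2.4 0.5 0 0;0 0 0 1.5 0.3 0 0;0 0 0 0 0 0 0")

```text
time_s: 11.13
position: [0.5165, -0.0382, 0.2192]
tool_rot: [[-0.708, 0.706, -0.003], [0.706, 0.708, 0.001], [0.003, -0.001, -1.0]]
ft_force: [1.0, 0.2, 1.1]
grip_width: 0.0852
gripper_force: 0.0
```

Request:
jog_arm(plan="0 0 0 0 0 0 0;0 0 0 0 0 0 0")

```text
time_s: 11.3
position: [0.5188, -0.0412, 0.2195]
tool_rot: [[-0.706, 0.708, -0.001], [0.708, 0.706, 0.0], [0.001, -0.001, -1.0]]
ft_force: [0.4, -0.3, -0.1]
grip_width: 0.0855
gripper_force: 0.0
```

```bash
python3 - <<'E'
from h import *
v,u=np.mgrid[:384,:512]; P=np.c_[u.ravel(),v.ravel()]
im=imaging.get_image("wrist");save(im,"w2");W=world(im,P)
m=(W[:,2]>.058)&(W[:,2]<.072)&(np.hypot(W[:,0]-.519,W[:,1]+.041)<.05)
w=world(im,P[m],.065);c=(w.min(0)+w.max(0))/2;print(m.sum(),c,np.ptp(w,0))
to(c[0],c[1],.022)
E
```

```text
715 [ 0.51760842 -0.03840096  0.065     ] [0.06344994 0.06353776 0.        ]
t 11.35 pos [ 0.5189 -0.0414  0.2196] grip 0.0855 0.0 cm to go (tool) [ 0.29  0.13 19.76] 
 [[-0.706, 0.708, -0.001], [0.708, 0.706, 0.0], [0.001, -0.001, -1.0]]
```

View pics/w2.png

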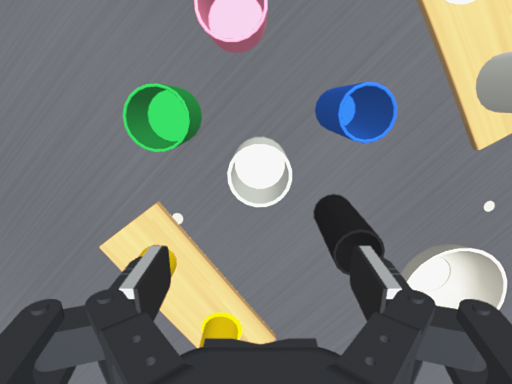

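The wrist view shows the empty white tub at (260,172), centred between the fingers. Descending around it.

Request:
jog_arm(plan="0 0 0 0.2 0.1 2 0;0 0 0 0 0 2.5 0;0 0 0 0 0 2.5 0;0 0 0 0 0 2.5 0;0 0 0 0 0 2 0;0 0 0 0 0 1 0;0 0 0 0 0 0 0;0 0 0 0 0 0 0")

```text
time_s: 12.02
position: [0.5181, -0.0392, 0.0949]
tool_rot: [[-0.706, 0.708, -0.001], [0.708, 0.706, 0.0], [0.001, -0.001, -1.0]]
ft_force: [0.3, -0.6, 0.5]
grip_width: 0.0852
gripper_force: 0.0
```

Request:
jog_arm(plan="0 0 0 0 0 1 0;0 0 0 0 0 1.5 0;0 0 0 0 0 1.5 0;0 0 0 0 0 1.5 0;0 0 0 0 0 1 0;0 0 0 0 0 0.5 0;0 0 0 0 0 0 0;0 0 0 0 0 0 40")

```text
time_s: 12.68
position: [0.5183, -0.0387, 0.0259]
tool_rot: [[-0.706, 0.708, 0.001], [0.708, 0.706, -0.0], [-0.001, 0.0, -1.0]]
ft_force: [1.0, -1.1, 0.6]
grip_width: 0.0758
gripper_force: 0.0
```

Request:
jog_arm(plan="0 0 0 0 0 0 60;0 0 0 0 0 0 80;0 0 0 0 0 0 120;0 0 0 0 0 0 140;0 0 0 0 0 0 140;0 0 0 0 0 0 140;0 0 0 0 0 0 140;0 0 0 0 0 0 140")

```text
time_s: 13.35
position: [0.5184, -0.0387, 0.0264]
tool_rot: [[-0.707, 0.708, 0.002], [0.708, 0.707, -0.001], [-0.002, 0.001, -1.0]]
ft_force: [-0.2, -0.4, 6.7]
grip_width: 0.0635
gripper_force: 27.7
```

Gripped at 63.5 mm. Lifting well above the blue cup, which lies on the way.

Request:
jog_arm(plan="0 0 0 0 0 -0.5 140;0 0 0 0 0 -1 140;0 0 0 0 0 -2 140;0 0 0 0 0 -2.5 140;0 0 0 0 0 -2.5 140;0 0 0 0 0 -2.5 140;0 0 0 0 0 -2.5 140;0 0 0 0 0 -2 140;0 0 0 0 0 -1 140;0 0 0 0 0 0 140")

```text
time_s: 14.18
position: [0.5186, -0.0386, 0.1935]
tool_rot: [[-0.707, 0.708, 0.005], [0.708, 0.707, -0.002], [-0.005, 0.003, -1.0]]
ft_force: [-0.3, 0.5, -0.4]
grip_width: 0.0633
gripper_force: 28.0
```

```bash
python3 - <<'E'
from h import *
to(.5175,.2525,.19)
im=imaging.get_image("side"); cv2.imwrite("pics/s3.png",cv2.resize(im["pixels"][100:330,150:350,::-1],None,fx=2,fy=2))
E
```

```text
t 14.1833 pos [ 0.5186 -0.0386  0.1935] grip 0.0633 27.983792200684547 cm to go (tool) [20.68 20.49  0.3 ] 
 [[-0.707, 0.708, 0.005], [0.708, 0.707, -0.002], [-0.005, 0.003, -1.0]]
```

View pics/s3.png

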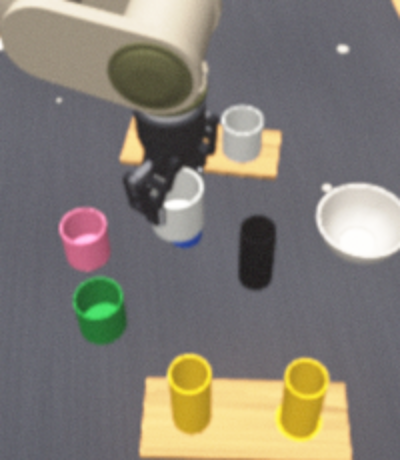

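The tub is held upright (180,205), and the yellow cup stands on its disc (303,400). Carrying the tub to the white disc.

Request:
jog_arm(plan="0 0 0 1 1 -0.5 140;0 0 0 2 2 -0.5 140;0 0 0 2.5 2.5 0 140;0 0 0 2.5 2.5 0 140;0 0 0 2.5 2.5 0 140;0 0 0 2.5 2.5 0 140;0 0 0 2.5 2.5 0 140;0 0 0 2.5 2.5 0 140;0 0 0 1.7 1.6 0 140;0 0 0 0.9 0.8 0 140")

```text
time_s: 15.07
position: [0.5156, 0.254, 0.1991]
tool_rot: [[-0.708, 0.706, -0.002], [0.706, 0.708, -0.0], [0.002, -0.002, -1.0]]
ft_force: [-0.2, 0.6, -2.1]
grip_width: 0.0636
gripper_force: 28.0
```

Request:
jog_arm(plan="0 0 0 0 0 0 140;0 0 0 0 0 1 140;0 0 0 0 0 2 140;0 0 0 0 0 2.5 140;0 0 0 0 0 2.5 140;0 0 0 0 0 2.5 140;0 0 0 0 0 2.5 140;0 0 0 0 0 1 140;0 0 0 0 0 0.5 140;0 0 0 0 0 0 140")

```text
time_s: 15.9
position: [0.5166, 0.2505, 0.0547]
tool_rot: [[-0.706, 0.708, -0.001], [0.708, 0.706, -0.0], [0.001, -0.001, -1.0]]
ft_force: [-1.0, -0.4, 0.0]
grip_width: 0.0634
gripper_force: 28.1
```

```bash
python3 - <<'E'
from h import *
to(.5175,.2525,.0384)
im=imaging.get_image("side"); cv2.imwrite("pics/s4.png",cv2.resize(im["pixels"][100:230,170:320,::-1],None,fx=3,fy=3))
E
```

```text
t 15.9 pos [0.5166 0.2505 0.0547] grip 0.0634 28.06068805977702 cm to go (tool) [0.08 0.21 1.63] 
 [[-0.706, 0.708, -0.001], [0.708, 0.706, -0.0], [0.001, -0.001, -1.0]]
```

View pics/s4.png

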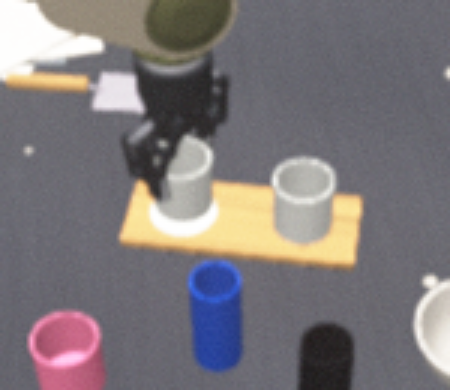

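The tub hovers over the white disc (184,212). Lowering until contact.

Request:
jog_arm(plan="0 0 0 0.1 0.2 0.4 140;0 0 0 0 0 0.4 140;0 0 0 0 0 0.3 140;0 0 0 0 0 0.2 140;0 0 0 0 0 0.1 140;0 0 0 0 0 0 140;0 0 0 0 0 0 140")

```text
time_s: 16.53
position: [0.5174, 0.2536, 0.0414]
tool_rot: [[-0.707, 0.708, 0.0], [0.708, 0.707, 0.0], [-0.0, 0.0, -1.0]]
ft_force: [-0.3, 0.3, -0.9]
grip_width: 0.0632
gripper_force: 28.1
```

Request:
jog_arm(plan="0 0 0 0 0 0.1 140;0 0 0 0 0 0.1 140;0 0 0 0 0 0 140;0 0 0 0 0 0 140")

```text
time_s: 16.87
position: [0.5174, 0.2535, 0.0393]
tool_rot: [[-0.706, 0.708, -0.0], [0.708, 0.706, -0.0], [0.0, -0.0, -1.0]]
ft_force: [-0.2, 0.4, -1.4]
grip_width: 0.063
gripper_force: 28.1
```

Request:
jog_arm(plan="0 0 0 0 0 0.1 140;0 0 0 0 0 0 140;0 0 0 0 0 0 140")

```text
time_s: 17.12
position: [0.5174, 0.2536, 0.0385]
tool_rot: [[-0.707, 0.708, 0.0], [0.708, 0.707, 0.0], [-0.0, 0.0, -1.0]]
ft_force: [-0.7, 0.3, 0.7]
grip_width: 0.0636
gripper_force: 28.2
```

Request:
jog_arm(plan="0 0 0 0 0 0.1 140;0 0 0 0 0 0 140;0 0 0 0 0 0 140")

```text
time_s: 17.37
position: [0.5175, 0.2536, 0.0384]
tool_rot: [[-0.707, 0.708, 0.001], [0.708, 0.707, 0.0], [-0.001, 0.001, -1.0]]
ft_force: [-3.2, -0.7, 9.8]
grip_width: 0.0631
gripper_force: 29.0
```

Request:
jog_arm(plan="0 0 0 0 0 0 80;0 0 0 0 0 0 60;0 0 0 0 0 0 40;0 0 0 0 0 0 0;0 0 0 0 0 0 0;0 0 0 0 0 0 0;0 0 0 0 0 0 0;0 0 0 0 0 0 0;0 0 0 0 0 0 0;0 0 0 0 0 0 0")

```text
time_s: 18.2
position: [0.5174, 0.2535, 0.0373]
tool_rot: [[-0.707, 0.708, 0.0], [0.708, 0.707, -0.0], [-0.0, -0.0, -1.0]]
ft_force: [0.3, 0.8, 0.0]
grip_width: 0.0853
gripper_force: 0.0
```

Request:
jog_arm(plan="0 0 0 0 0 -1 0;0 0 0 0 0 -2 0;0 0 0 0 0 -2.5 0;0 0 0 0 0 -2.5 0;0 0 0 0 0 -2.5 0;0 0 0 0 0 -2.5 0;0 0 0 0 0 -2 0;0 0 0 0 0 -1 0;0 0 0 0 0 0 0;0 0 0 0 0 0 0")

```text
time_s: 19.03
position: [0.5171, 0.2535, 0.197]
tool_rot: [[-0.706, 0.708, -0.0], [0.708, 0.706, -0.0], [0.0, -0.0, -1.0]]
ft_force: [-0.8, -0.7, -0.7]
grip_width: 0.0854
gripper_force: 0.0
```

```bash
python3 - <<'E'
from h import *
to(.5175,.2525,.2)
v,u=np.mgrid[:384,:512]; P=np.c_[u.ravel(),v.ravel()]
for c in("side","wrist"):
    im=imaging.get_image(c);W=world(im,P)
    for n,x,y,z in(("tub",.5175,.2525,.077),("cup",.642,-.24,.122),("rowtub",.641,.216,.077),("rowcup",.514,-.22,.122)):
        m=(abs(W[:,2]-z)<.007)&(np.hypot(W[:,0]-x,W[:,1]-y)<.05)
        if m.sum(): w=world(im,P[m],z);print(c,n,m.sum(),np.round((w.min(0)+w.max(0))/2,4),np.ptp(w,0).round(3))
    if c=="side": cv2.imwrite("pics/s5.png",cv2.resize(im["pixels"][90:350,150:350,::-1],None,fx=2,fy=2))
E
```

```text
t 19.0333 pos [0.5171 0.2535 0.197 ] grip 0.0854 0.0 cm to go (tool) [-0.1  -0.04 -0.3 ] 
 [[-0.706, 0.708, -0.0], [0.708, 0.706, -0.0], [0.0, -0.0, -1.0]]
side tub 116 [0.5193 0.2499 0.077 ] [0.063 0.073 0.   ]
side cup 126 [ 0.6411 -0.2436  0.122 ] [0.047 0.048 0.   ]
side rowtub 106 [0.642  0.2137 0.077 ] [0.062 0.068 0.   ]
side rowcup 121 [ 0.5134 -0.2226  0.122 ] [0.046 0.049 0.   ]
wrist tub 921 [0.5181 0.2556 0.077 ] [0.063 0.063 0.   ]
wrist rowtub 890 [0.6393 0.2205 0.077 ] [0.067 0.064 0.   ]
```

View pics/s5.png

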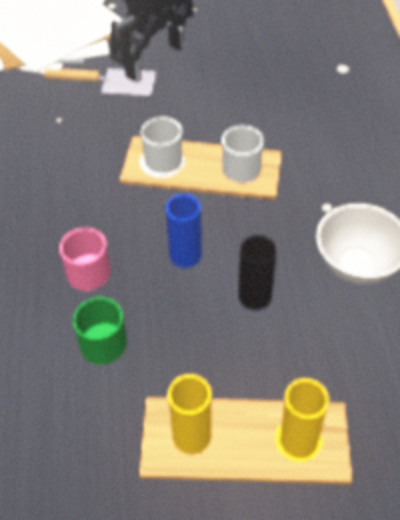

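The tub stands on the white disc (162,150) and the yellow cup on the yellow disc (303,420). Both are upright and centred, and nothing else has been disturbed.

```bash
python3 -c "
from rig import job
print(job.close_job())"
```

```text
the job is handed in; nothing more can be done
None
```

The yellow cup and the white tub each stand upright on their own disc, within about 4 mm of centre by the cameras; the bystanders look undisturbed, and the job was handed in at about 19 s with no verdict returned.

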